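# Caliper a turned axle stub and shut it away in the kit drawer

### The job

Stand the stepped steel axle stub upright on the bed of the bench caliper between the open jaws, let go of it, and slide the jaw firmly shut until both jaws bear on the stub, keeping it pressed for a moment. Then stand the stub upright in the open kit drawer and push the drawer fully home past its detent, so that the stub stays standing. Do not touch the lamp bar over the drawer, and leave everything else on the bench where it is.

Things in the scene. Friction and masses are not known exactly. Their poses are not given: they have to be found in the camera images.
- axle_stub: turned steel stub standing upright, about 0.33 kg: shoulder 36 mm diameter, 22 mm high at the bottom, above it a journal of 24 mm diameter up to 68 mm height. Origin at the centre of its underside, z along its axis. Starts on the bench in one of three places in a row straight ahead of the robot; the roller and the collar stand in the other two
- caliper: bench caliper fixed to the bench on the right. Bed 60 mm wide (x) and 220 mm long (y), its flat top 22 mm above the bench. Origin under the middle of the bed; y runs along the bed towards the fixed jaw, z up
- fixed_jaw: steel block at the +y end of the bed. Origin in the middle of its flat gripping face where that meets the top of the bed; the face looks to -y and is 50 mm wide and 24 mm high; the block is 22 mm thick. Axes as the caliper's
- sliding_jaw: jaw sliding along the bed. Origin mid gripping face at bed top; the face (50 wide, 24 mm high) looks to +y at the fixed jaw. Distance between both origins = opening, 80-105 mm at start. On it a thumb block 36 mm wide (x), flat back 32 mm behind (-y) the face, top 46 mm above the bed: push that back towards +y. About 2 N friction, no spring, stays where left. Axes as the caliper's
- kit_cabinet: grey cabinet 220 mm wide, 260 mm deep, 140 mm high, fixed to the bench on the left. Origin in the middle of its front face at bench level; x points into the cabinet (the way the drawer shuts), y to the left, z up
- lamp_bar: white light bar over the cabinet's front, on two posts at the sides. Same origin and axes as the cabinet. 250 mm wide, reaches 50 mm out in front of the cabinet's face (x from -50 mm); underside 242 mm, top 267 mm above the bench. Must not be touched: under it a tool must lean back, about 30 to 50 degrees from vertical
- kit_drawer (a joint): opening of the drawer in m: 0 is fully home, 0.17 to 0.21 at the start. It slides with about 1.5 N of friction until a sprung detent that resists with about 6 N more between 14 and 6 mm; short of that the detent pushes it back out, below 4 mm it pulls it home to the stop at 0
- drawer_front (a point): middle of the outer face of the drawer's plain upright front (218 mm wide, from 8 to 125 mm above the bench; this point is 70 mm up; 12 mm thick, with no projecting handle). Moves with the drawer. Axes as the cabinet's
- drawer_floor (a point): point on the drawer's inner floor, 32 mm above the bench, mid of the inner edge of the front (12 mm behind the outer face). Axes as the cabinet's: the inside runs 234 mm from here along +x and is 170 mm wide; side walls 56 mm high above this floor. 96 mm between the floor and the cabinet's roof
- roller: plain steel cylinder without a step, 30 mm diameter, 75 mm high, standing; origin at the centre of its underside. Not to be moved
- collar: low steel ring, 50 mm outside, 28 mm bore, 22 mm high, lying flat; origin at the centre of its underside. Not to be moved
- screwdriver: ordinary screwdriver with a black handle, lying on the bench right of and beyond the turned parts; not to be moved
- jar: glass jar with a steel lid, 68 mm diameter, 85 mm high, at the back; origin under its centre; not to be moved
- oil_can: white can, 66 mm diameter, 140 mm high, at the back; origin under its centre; not to be moved
- mug: white mug, 80 mm diameter, 90 mm high, outboard of the caliper; origin under its centre; not to be moved
- tape_roll: roll of tape, 100 mm diameter, 24 mm high, lying flat on the right; origin under its centre; not to be moved
There are look-alikes about, which are no part of the job. What is shaped like the axle_stub but black is not meant.

How it is judged:
By the outcome, as a careful person would: the job done as asked, in the order asked, and still so for the second after the job is handed in, with the robot touching nothing.
It also fails if it takes over 72 s, if anything falls off the work surface, if the arm or the gripper's body presses on something with over 40 N, if the wrist force passes 120 N, or if a joint passes its speed limit or range.

### The arm

A 6-joint arm with a two-finger parallel gripper is mounted at the origin on the work surface. World frame = base frame: x ahead of the robot, y to its left, z up, the work surface at z = 0. Lengths are in m, angles in rad, forces in N, time in s.
With the tool pointing down it reaches from about 0.375 to 0.9 m from the base axis. Payload 3.1 kg.
Tool frame: the origin (TCP) lies midway between the tips of the shut fingers; the grasp point (between the pads) lies 19 mm behind it; z points along the fingers, y is the line along which they close (so a half turn about z gives the same grasp; the last joint's range is limited). The gripper opens to 85 mm and grips with 20 to 120 N. Pads are 22 mm wide; open, the fingers measure 114 mm over their backs; the gripper's body (76 mm by 85 mm) begins 54 mm behind the grasp point. The pads swing forward as they close: fully open they stand 13 mm farther back than shut.
Start: joints at [-1.3, 0.527, 1.433, -0, 1.181, -0.178], TCP at [0.272, -0.563, 0.231] pointing down, gripper open.
Joint ranges: [-3.08, 3.08], [-0.75, 2.2], [0.22, 2.44], [-1.43, 4.57], [0, 2.65], [-2.85, 2.85]. Speed limits (rad/s): [2.79, 2.79, 3.14, 3.14, 3.14, 3.14].

### API

Orientations are given as a unit quaternion [x, y, z, w].
In Python, from station import manip gives the robot as it stands.
- The arm moves only by the tool drive_tool, never from a script. Its argument "motion" is a list that holds one entry, the list of rows, each a list of 5 numbers: the finger opening in mm, from 0 to 85.4, then the shift along the tool's x, y, z in units of 30 mm (1.0 is 30 mm), then the turn about the tool's z in units of 8 degrees (1.0 is 8 degrees). In form: [[[fingers, x, y, z, yaw], ...]]. A call has 1 to 10 rows; each row is the pose to reach, as a shift and turn from the pose commanded when the call began, along the tool's axes at that moment; what a row does not reach only later rows make up. A row lasts 1/10 s, in which the tool goes at most 50 mm and 8.59 degrees, less where a joint would pass 70% of its speed; a pose out of reach is approached as far as the arm can. A call with a gripper value outside its range is refused whole. The fingers move at their own pace and stop on an object; "squeeze" is the grip in N (left out, the last holds). Time passes only in rows, so rows that repeat a pose let the fingers close. It gives the time, the measured TCP pose, the force, the opening and the grip force at its end, in the units of the state.
- manip.sense(): the state, without advancing time (a new reading comes with each control period).
- manip.snapshot(name): name is "scene" or "top" or "wrist"; returns the picture (400x640x3 uint8, red, green, blue); there is no depth.
- manip.camera_model(name): a dict with "fov_y" (degrees; the focal length in pixels is half the picture's height over the tangent of half this angle, whatever the lens; pixels are square), "cx", "cy" (the principal point, pixels), "k1" (the pictures are not rectified: a ray, as slopes to the right and down, at radius r is drawn at 1 + k1 r^2 times it, then the intrinsics apply), "origin" and "orientation" of the camera in the world. Camera axes: x right, y up, looking along -z (the intrinsics and any distortion apply to the point x, -y, -z); pixel columns grow to the right and rows downward; lengths in m; the calibration is good to about 2 mm. A picture is of the moment at which its call begins: read the wrist's pose just before it. camera_model takes no time and is no camera call; for the wrist camera it gives the pose at the moment of the call.
- manip.sign_off(): hands the job in; it is judged then, once.
The state is a dict: "t": time; "q": joint angles; "qd": joint speeds; "tau": joint torques, N m; "tcp_pos": TCP position; "tool_rot": TCP orientation; "force": force on the tool from outside, world axes, zero at the start; "ft_torque": the same for the moment, N m; "finger_gap": opening from 0.0 (shut) to 1.0 (fully open); "gripper_force": force on a finger pad.
Only numpy, scipy, OpenCV 4.12 (cv2) and the standard library are available. Lean on these libraries where they do the work, as an engineer would, in place of code of your own. Each camera call takes 0.05 s, during which the arm holds its last target. There are 200 camera calls.

## Working session

There is one attempt and no reset: what is moved stays moved. The work goes in short steps, Python scripts to look and compute and a tool call to move; the robot and the scene stay as the last step left them, time stands still between calls to the robot, and variables do not carry over. Pictures are saved under pics/ and viewed, at most 10 in all, crops included, and the job is handed in when it is done.

Besides the shell and the picture viewer there is one more tool, called as name([rows], argument=value, ...), one row to a line, values as JSON. drive_tool: Moves the arm, as the interface text tells. Its arguments: {"type":"object","properties":{"motion":{"type":"array","items":{"type":"array","items":{"type":"array","items":{"type":"number"}}}},"squeeze":{"type":"number"}},"required":["motion"]}

```bash
mkdir -p pics; ls; cat > h.py <<'E'
import numpy as np, cv2
from station import manip
from scipy.spatial.transform import Rotation as R
def model(n):
    m=manip.camera_model(n); f=200/np.tan(np.radians(m['fov_y'])/2); return m,f
def ray(m,f,u,v):
    K=np.array([[f,0,m['cx']],[0,f,m['cy']],[0,0,1.]])
    p=cv2.undistortPoints(np.array([[[u,v]]],float),K,np.array([m['k1'],0,0,0,0.]))[0,0]
    return np.array(m['origin']),R.from_quat(m['orientation']).apply([p[0],-p[1],-1])
def at_z(m,f,u,v,z):
    o,d=ray(m,f,u,v); return o+d*(z-o[2])/d[2]
def proj(m,f,P):
    c=R.from_quat(m['orientation']).inv().apply(np.array(P,float)-np.array(m['origin']))
    x,y=c[...,0]/-c[...,2],-c[...,1]/-c[...,2]; s=1+m['k1']*(x*x+y*y)
    return np.stack([m['cx']+f*x*s,m['cy']+f*y*s],-1)
def save(n,name):
    im=manip.snapshot(n); cv2.imwrite('pics/'+name+'.png',im[...,::-1]); return im
def toolxyz(target):
    s=manip.sense(); return R.from_quat(s['tool_rot']).inv().apply(np.array(target)-s['tcp_pos'])/0.03
E
python3 - <<'E'
from h import *
for n in('scene','top','wrist'):
    save(n,n+'0'); m,f=model(n); print(n,m,f)
s=manip.sense();print(s)
print(R.from_quat(s['tool_rot']).as_matrix().round(3))
E
```

```text
pics
scene {'fov_y': 43.893372130142986, 'cx': 312.4010935786894, 'cy': 192.93770415387996, 'k1': 0.006933455676476409, 'origin': array([ 1.61194863, -0.67228015,  0.85748949]), 'orientation': array([0.40843991, 0.23902435, 0.45164196, 0.75634895])} 496.34659647541196
top {'fov_y': 45.67552761011308, 'cx': 322.71979673789224, 'cy': 197.5697824118738, 'k1': 0.049181728985540976, 'origin': array([ 0.38526473, -0.09519596,  1.21571614]), 'orientation': array([ 0.06822832, -0.05826045, -0.70351055,  0.70499895])} 474.90475443447525
wrist {'fov_y': 65.62651904828309, 'cx': 319.51269343832524, 'cy': 202.74171940431862, 'k1': -0.010202306277611772, 'origin': array([ 0.33576023, -0.53142523,  0.37337896]), 'orientation': array([-0.11887077,  0.07574802, -0.52649643,  0.83841128])} 310.1815820369342
{'t': 0.15, 'q': array([-1.29951060e+00,  5.28297882e-01,  1.43361835e+00,  2.44142079e-05,
        1.18138033e+00, -1.78473302e-01]), 'qd': array([-1.11700199e-03, -2.29345278e-03, -2.63091810e-03,  8.61033725e-05,
       -8.84452085e-04,  2.27656796e-05]), 'tau': array([ 2.69471229e-04, -4.42744946e+01, -1.78276491e+01, -2.90453545e-04,
        5.66049435e-03, -2.26998154e-06]), 'tcp_pos': array([ 0.27161635, -0.56228556,  0.2305273 ]), 'tool_rot': array([ 9.74821663e-01,  2.22984302e-01, -2.82446323e-05, -8.51558947e-04]), 'force': array([ 0.39856276, -0.34172913,  0.58682156]), 'ft_torque': array([-0.01219021,  0.0097336 , -0.00013641]), 'gripper_force': 0.0, 'finger_gap': 1.001144436639753}
[[ 0.901  0.435 -0.   ]
 [ 0.435 -0.901  0.002]
 [ 0.    -0.002 -1.   ]]
```

View pics/top0.png

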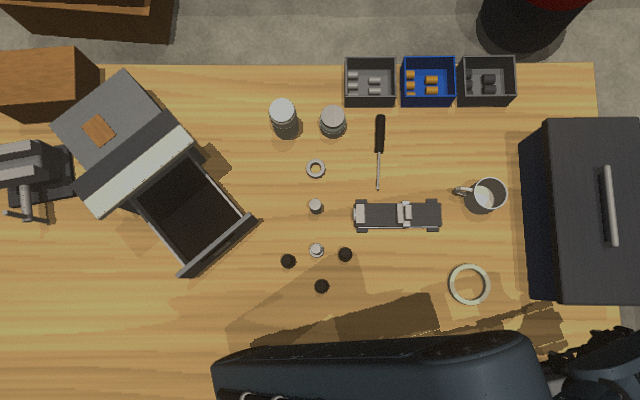

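View pics/scene0.png

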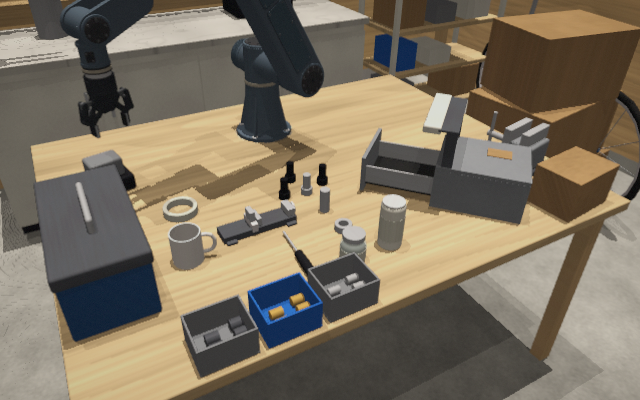

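The top view shows four stub candidates in the row area. The silver stepped one is at (316,250), and three black ones are at (288,261), (345,254) and (321,286). The roller is at (315,205) and the collar at (315,169). The silver one at (316,250) fits, being steel with a step. The caliper runs x 355–440 at y≈215. I'll confirm the stub with enlarged crops.

```bash
python3 - <<'E'
import cv2,numpy as np
t=cv2.imread('pics/top0.png'); s=cv2.imread('pics/scene0.png')
r=lambda a,k:cv2.resize(a,None,fx=k,fy=k,interpolation=cv2.INTER_CUBIC)
a=r(t[190:300,270:450],4.4); # 792x484
cv2.imwrite('pics/c1.png',a)
b=r(t[120:280,80:270],3.75)
cv2.imwrite('pics/c2.png',b)
E
```

```text
(no output)
```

View pics/c1.png

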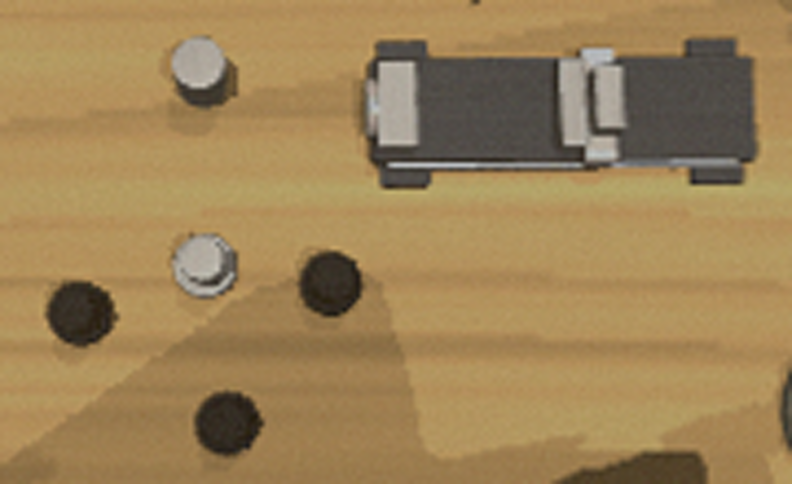

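View pics/c2.png

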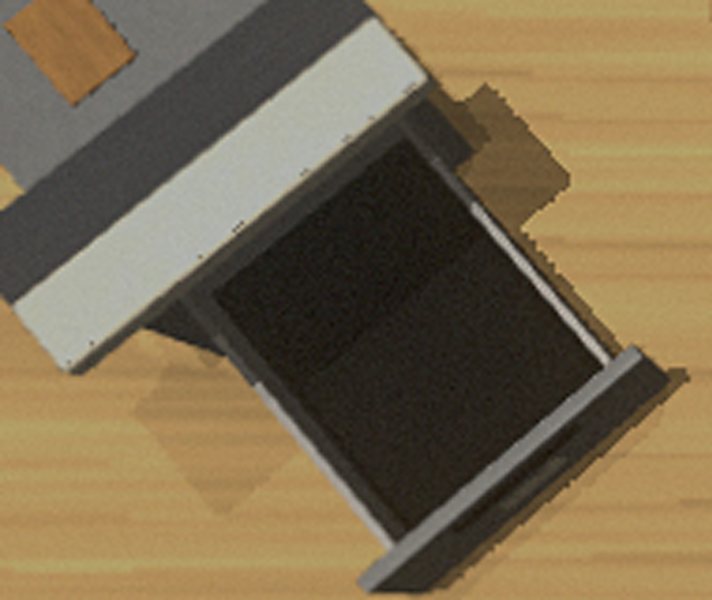

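The silver one in the crop at (205,265), which is full-image (316.6,250), has a bright journal over a wider shoulder ring, so it is the axle_stub. The three black ones are look-alikes. The drawer front's top strip runs from (358,580) to (640,350) in the crop, and the lamp bar corners are at (13,303), (375,18), (430,80) and (72,372).

```bash
python3 - <<'E'
from h import *
m,f=model('top')
A=lambda x,y,z:at_z(m,f,270+x/4.4-.4,190+y/4.4-.4,z).round(4)
B=lambda x,y,z:at_z(m,f,80+x/3.75-.4,120+y/3.75-.4,z).round(4)
print('stub top',A(205,258,.068),'sh',A(205,265,.022))
print('roller',A(199,64,.075))
for p in[(80,314),(331,283),(228,423)]: print('blk',A(*p,.04))
print('fixed face',A(417,62,.046),A(418,146,.046),'back',A(377,62,.046),A(380,146,.046))
print('slide face',A(558,58,.046),A(562,145,.046))
print('thumb front',A(594,66,.068),A(598,130,.068),'back',A(622,66,.068),A(627,128,.068))
print('bed near edge',A(375,160,.022),A(755,160,.022),'far',A(418,58,.022),A(752,58,.022))
L=[B(*p,.267) for p in[(13,303),(375,18),(430,80),(72,372)]];print('lamp',*L)
D=[B(*p,.125) for p in[(358,580),(374,592),(642,350),(626,345)]];print('drawer front',*D)
fy=L[3]-L[2];fy/=np.linalg.norm(fy);print('y axis from lamp',fy, np.degrees(np.arctan2(fy[1],fy[0]))-90, np.linalg.norm(L[3]-L[2]))
d=D[1]-D[2];print(np.degrees(np.arctan2(d[1],d[0]))-90,np.linalg.norm(d))
E
```

```text
stub top [ 0.469  -0.0633  0.068 ] sh [ 0.4684 -0.062   0.022 ]
roller [ 0.5755 -0.0595  0.075 ]
blk [0.4398 0.0071 0.04  ]
blk [ 0.4573 -0.1331  0.04  ]
blk [ 0.3804 -0.0758  0.04  ]
fixed face [ 0.5816 -0.1822  0.046 ] [ 0.5337 -0.1822  0.046 ] back [ 0.5816 -0.1596  0.046 ] [ 0.5337 -0.1608  0.046 ]
slide face [ 0.584  -0.2619  0.046 ] [ 0.5345 -0.2629  0.046 ]
thumb front [ 0.5758 -0.2785  0.068 ] [ 0.54   -0.2797  0.068 ] back [ 0.5758 -0.2939  0.068 ] [ 0.5412 -0.2956  0.068 ]
bed near edge [ 0.5286 -0.1592  0.022 ] [ 0.5292 -0.3756  0.022 ] far [ 0.588  -0.1846  0.022 ] [ 0.5882 -0.3764  0.022 ]
lamp [0.5508 0.4021 0.267 ] [0.7119 0.2176 0.267 ] [0.6762 0.1854 0.267 ] [0.5134 0.3676 0.267 ]
drawer front [0.406  0.2544 0.125 ] [0.3988 0.2443 0.125 ] [0.5463 0.0875 0.125 ] [0.5495 0.0975 0.125 ]
y axis from lamp [-0.66629225  0.74569071  0.        ] 41.78153979738437 0.2443372259808153
43.24947439234637 0.21527305915975645
```

drive_tool([
  [[55, 13.16, -12.15, -0.6, -8], [55, 13.16, -12.15, -0.6, -8], [55, 13.16, -12.15, -0.6, -8], [55, 13.16, -12.15, -0.6, -8], [55, 13.16, -12.15, -0.6, -8], [55, 13.16, -12.15, -0.6, -8], [55, 13.16, -12.15, -0.6, -8], [55, 13.16, -12.15, -0.6, -8], [55, 13.16, -12.15, -0.6, -8], [55, 13.16, -12.15, -0.6, -8]],
], squeeze=50)

```text
t: 1.15
tcp_pos: [0.4553, -0.0959, 0.2481]
tool_rot: [0.709, 0.706, 0.0, 0.0]
force: [0.2, 0.8, 0.4]
finger_gap: 0.64
gripper_force: 0.0
```

drive_tool([
  [[55, 1.1, 0.44, 0, 0], [55, 1.1, 0.44, 0, 0], [55, 1.1, 0.44, 0, 0], [55, 1.1, 0.44, 0, 0]],
])

```text
t: 1.55
tcp_pos: [0.468, -0.0658, 0.2479]
tool_rot: [0.709, 0.705, -0.0, -0.0]
force: [-0.1, -0.2, 0.2]
finger_gap: 0.647
gripper_force: 0.0
```

```bash
python3 - <<'E'
from h import *
m,f=model('wrist'); save('wrist','w1'); s=manip.sense()
print(s['tcp_pos'],s['q'],R.from_quat(s['tool_rot']).as_matrix().round(3),s['force'])
print('pred stub top',proj(m,f,[[.4685,-.0625,.068],[.4685,-.0625,.022]]))
E
```

```text
[ 0.46799504 -0.06608222  0.247922  ] [-3.77093908e-01  3.00214482e-01  1.78225872e+00 -4.40578811e-04
  1.05947489e+00 -3.71203310e-01] [[ 0.006  1.    -0.   ]
 [ 1.    -0.006 -0.   ]
 [-0.    -0.    -1.   ]] [-0.25104526  1.28850531 -0.07188589]
pred stub top [[319.97752783 179.23853017]
 [319.96966316 171.34465948]]
```

View pics/w1.png

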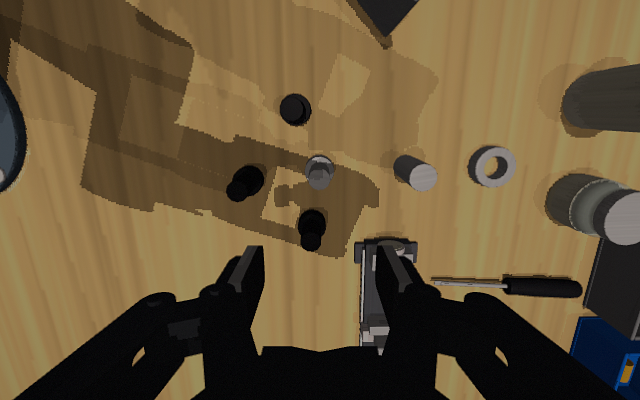

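The wrist view shows the stub's journal top at (319,178), against a prediction of (320,179), so the measured position holds. The neighbours clear the descending fingers.

drive_tool([
  [[55, 0.1, 0.02, 7.3, 0], [55, 0.1, 0.02, 7.3, 0], [55, 0.1, 0.02, 7.3, 0], [55, 0.1, 0.02, 7.3, 0], [55, 0.1, 0.02, 7.3, 0], [55, 0.1, 0.02, 7.3, 0], [55, 0.1, 0.02, 7.3, 0]],
])

```text
t: 2.3
tcp_pos: [0.4691, -0.0631, 0.0291]
tool_rot: [0.709, 0.705, -0.0, -0.0]
force: [-0.5, -0.6, -0.0]
finger_gap: 0.645
gripper_force: 0.0
```

drive_tool([
  [[10, 0, 0, 0, 0], [10, 0, 0, 0, 0], [10, 0, 0, 0, 0], [10, 0, 0, 0, 0], [10, 0, 0, 0, 0], [10, 0, 0, 0, 0], [10, 0, 0, 0, 0], [10, 0, 0, 0, 0]],
], squeeze=60)

```text
t: 3.1
tcp_pos: [0.4695, -0.0624, 0.0306]
tool_rot: [0.708, 0.706, 0.0, 0.001]
force: [-1.6, -1.4, 6.4]
finger_gap: 0.253
gripper_force: 58.5
```

drive_tool([
  [[10, 0, 0, -2, 0], [10, 0, 0, -4, 0], [10, -1.3, 0.8, -4, 0], [10, -2.6, 1.6, -4, 0], [10, -3.8, 2.4, -4, 0], [10, -4.74, 2.96, -4, 0], [10, -4.74, 2.96, -4, 0], [10, -4.74, 2.96, -4, 0]],
])

```text
t: 3.9
tcp_pos: [0.5565, -0.2045, 0.1488]
tool_rot: [0.709, 0.705, -0.0, -0.001]
force: [-1.5, -0.5, -4.0]
finger_gap: 0.251
gripper_force: 59.7
```

```bash
python3 - <<'E'
from h import *
m,f=model('wrist'); im=save('wrist','w2');s=manip.sense()
print(s['tcp_pos'],R.from_quat(s['tool_rot']).as_matrix().round(3),s['force'],s['finger_gap'],s['gripper_force'])
cv2.imwrite('pics/w2c.png',cv2.resize(im[120:400,170:470,::-1],None,fx=2.1,fy=2.1,interpolation=cv2.INTER_CUBIC))
t=s['tcp_pos']
print(proj(m,f,[[.5577,-.182,.046],[.5827,-.182,.046],[.5327,-.182,.046],[.558,-.262,.046],[t[0],t[1],t[2]-.0306+.068]]))
E
```

```text
[ 0.55585437 -0.20341024  0.14858888] [[ 0.004  1.    -0.002]
 [ 1.    -0.004  0.002]
 [ 0.002 -0.002 -1.   ]] [-0.48777336  0.422276   -3.0296897 ] 0.25746995567389613 59.677720069885254
[[320.80340733 175.76756303]
 [351.893785   175.60339036]
 [289.73323661 175.9371544 ]
 [321.57140217 265.6844393 ]
 [317.10450826 299.5363212 ]]
```

View pics/w2c.png

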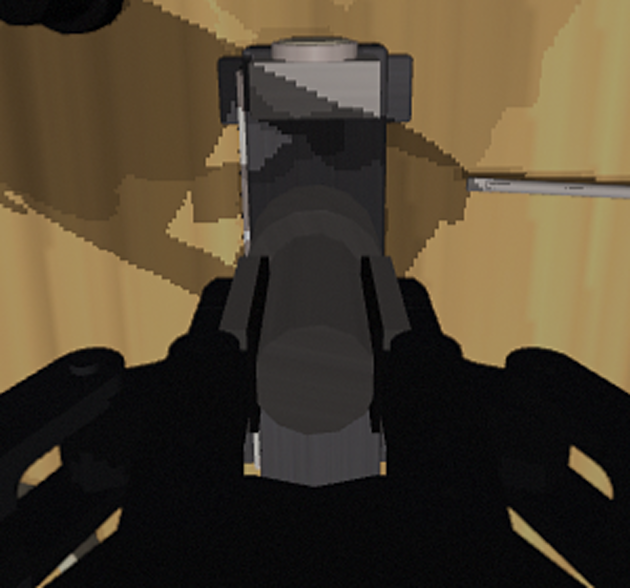

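The fixed jaw's gripping edge is at crop row 119, which is full-image (320,176.7). That matches the prediction, and the stub is held centred above the bed.

drive_tool([
  [[10, -0.05, 0.06, 1.0, 0], [10, -0.05, 0.06, 2.0, 0], [10, -0.05, 0.06, 2.8, 0], [10, -0.05, 0.06, 3.0, 0], [10, -0.05, 0.06, 3.1, 0], [10, -0.05, 0.06, 3.14, 0], [10, -0.05, 0.06, 3.14, 0], [10, -0.05, 0.06, 3.14, 0]],
])

```text
t: 4.75
tcp_pos: [0.5597, -0.2063, 0.0561]
tool_rot: [0.708, 0.706, 0.0, 0.001]
force: [-0.1, -0.1, -3.3]
finger_gap: 0.253
gripper_force: 59.7
```

drive_tool([
  [[10, 0, 0, 0.04, 0], [10, 0, 0, 0.08, 0], [10, 0, 0, 0.1, 0], [10, 0, 0, 0.1, 0], [10, 0, 0, 0.1, 0]],
])

```text
t: 5.25
tcp_pos: [0.5592, -0.2062, 0.0526]
tool_rot: [0.708, 0.706, 0.0, 0.0]
force: [-2.0, 0.9, 5.5]
finger_gap: 0.251
gripper_force: 60.3
```

drive_tool([
  [[30, 0, 0, 0, 0], [60, 0, 0, 0, 0], [60, 0, 0, 0, 0], [60, 0, 0, 0, 0], [60, 0, 0, 0, 0], [60, 0, 0, -0.5, 0], [60, 0, 0, -1.5, 0], [60, 0, 0, -2.8, 0], [60, 0, 0, -4, 0], [60, 0, 0, -4, 0]],
])

```text
t: 6.25
tcp_pos: [0.5625, -0.2079, 0.1785]
tool_rot: [0.708, 0.706, 0.002, 0.006]
force: [0.3, -0.7, -0.0]
finger_gap: 0.706
gripper_force: 0.0
```

```bash
python3 - <<'E'
from h import *
im=manip.snapshot('wrist');s=manip.sense();print(s['tcp_pos'],s['finger_gap'],s['force'])
t=save('top','t2')
a=cv2.resize(im[...,::-1],(576,360)); b=cv2.resize(t[180:250,330:450,::-1],None,fx=4.8,fy=3.4*1.4,interpolation=cv2.INTER_CUBIC)[:240]
sc=save('scene','s2')[180:260,200:320,::-1]
cv2.imwrite('pics/m2.png',np.vstack([cv2.resize(im[120:400,100:540,::-1],(500,300)),cv2.resize(sc,(500,300))]))
E
```

```text
[ 0.56094691 -0.20707745  0.17596761] 0.7058718795293559 [-0.43885569 -0.14516405 -0.64801087]
```

View pics/m2.png

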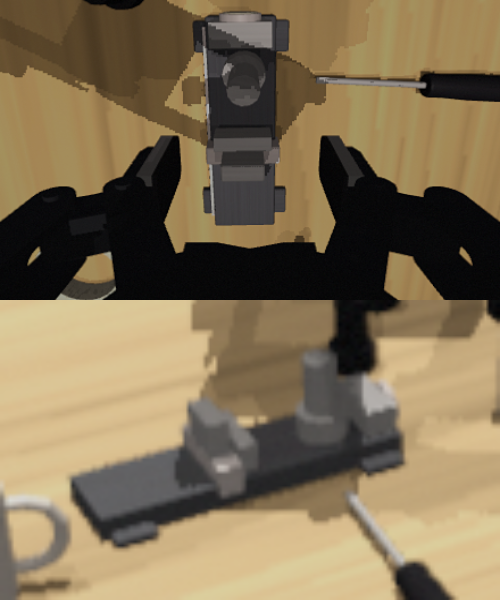

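The stub stands upright on the bed by the fixed jaw, and the sliding jaw is still open. Next I go behind the thumb block with the fingers shut.

drive_tool([
  [[0, -1.3, -0.1, 0, 0], [0, -2.6, -0.1, 0, 0], [0, -3.7, -0.1, 0, 0], [0, -3.7, -0.1, 0, 0], [0, -3.7, -0.1, 1.2, 0], [0, -3.7, -0.1, 2.4, 0], [0, -3.7, -0.1, 3.6, 0], [0, -3.7, -0.1, 4.35, 0], [0, -3.7, -0.1, 4.35, 0], [0, -3.7, -0.1, 4.35, 0]],
], squeeze=30)

```text
t: 7.4
tcp_pos: [0.555, -0.3159, 0.0405]
tool_rot: [0.708, 0.706, -0.0, -0.001]
force: [0.7, -0.3, 1.0]
finger_gap: -0.002
gripper_force: 0.0
```

drive_tool([
  [[0, 0.2, 0.05, 0, 0], [0, 0.4, 0.08, 0, 0], [0, 0.6, 0.08, 0, 0], [0, 0.8, 0.08, 0, 0], [0, 1.0, 0.08, 0, 0], [0, 1.15, 0.08, 0, 0], [0, 1.3, 0.08, 0, 0], [0, 1.45, 0.08, 0, 0], [0, 1.55, 0.08, 0, 0], [0, 1.65, 0.08, 0, 0]],
])

```text
t: 8.4
tcp_pos: [0.5582, -0.2673, 0.0413]
tool_rot: [0.708, 0.706, -0.0, 0.0]
force: [-0.4, -2.0, 2.6]
finger_gap: 0.0
gripper_force: 1.1
```

drive_tool([
  [[0, 0.1, 0, 0, 0], [0, 0.2, 0, 0, 0], [0, 0.3, 0, 0, 0], [0, 0.4, 0, 0, 0], [0, 0.4, 0, 0, 0]],
])

```text
t: 8.9
tcp_pos: [0.5583, -0.2604, 0.0415]
tool_rot: [0.708, 0.707, -0.003, 0.003]
force: [-3.9, -15.2, -1.2]
finger_gap: 0.003
gripper_force: 7.7
```

drive_tool([
  [[0, 0.12, 0, 0, 0], [0, 0.2, 0, 0, 0], [0, 0.2, 0, 0, 0], [0, 0.2, 0, 0, 0], [0, 0.2, 0, 0, 0], [0, 0.2, 0, 0, 0], [0, 0.2, 0, 0, 0], [0, 0.2, 0, 0, 0], [0, 0.2, 0, 0, 0], [0, 0.2, 0, 0, 0]],
])

```text
t: 9.9
tcp_pos: [0.5585, -0.2602, 0.0416]
tool_rot: [0.707, 0.707, -0.005, 0.007]
force: [-8.5, -28.7, -5.5]
finger_gap: 0.002
gripper_force: 14.5
```

```bash
python3 - <<'E'
from h import *
im=manip.snapshot('wrist')
sc=save('scene','s3')[180:260,200:320,::-1]
cv2.imwrite('pics/m3.png',np.vstack([cv2.resize(im[120:400,100:540,::-1],(500,300)),cv2.resize(sc,(500,300))]))
s=manip.sense();print(s['tcp_pos'],s['force'])
E
```

```text
[ 0.55845514 -0.26024502  0.04165796] [ -8.24503849 -29.46037905  -6.22707256]
```

View pics/m3.png

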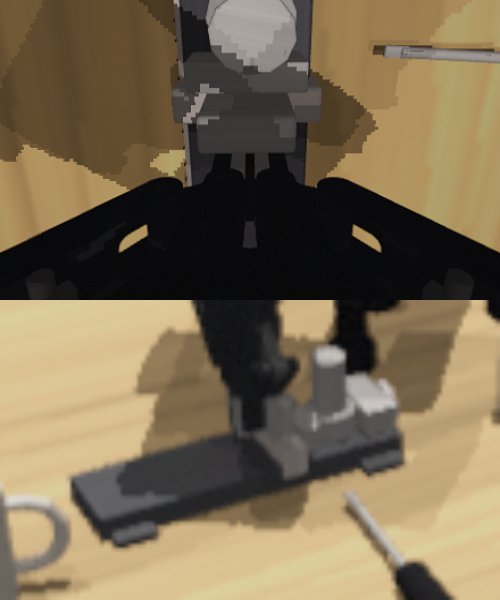

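The stub is clamped upright between both jaws at about 29 N, and I held it for over 1 s. Backing off now.

drive_tool([
  [[0, -0.4, 0, 0, 0], [0, -1.0, 0, 0, 0], [0, -1.6, 0, 0, 0], [0, -1.6, 0, -1.5, 0], [0, -1.6, 0, -3.0, 0], [60, -1.6, 0, -4.5, 0], [60, -0.2, 0, -4.5, 0], [60, 0.8, 0, -4.5, 0], [60, 1.8, 0, -4.5, 0], [60, 1.8, 0, -4.5, 0]],
])

```text
t: 11.0
tcp_pos: [0.5575, -0.1912, 0.1763]
tool_rot: [0.707, 0.707, 0.0, -0.002]
force: [0.1, -0.0, -0.8]
finger_gap: 0.705
gripper_force: 0.0
```

```bash
python3 - <<'E'
from h import *
m,f=model('wrist'); im=save('wrist','w4');s=manip.sense()
print(s['tcp_pos'],s['force'],s['finger_gap'],R.from_quat(s['tool_rot']).as_matrix().round(3))
print('go (.558,-.200,.0525):',toolxyz([.558,-.200,.0525]))
print(proj(m,f,[[.558,-.2,.09],[.57,-.2,.09],[.558,-.188,.09]]))
cv2.imwrite('pics/w4c.png',cv2.resize(im[100:300,200:440,::-1],None,fx=3,fy=3,interpolation=cv2.INTER_CUBIC))
E
```

```text
[ 0.5581879  -0.1934519   0.17633682] [-0.02966727 -0.51871695  0.19579197] 0.6998289942799106 [[ 0.001  1.    -0.001]
 [ 1.    -0.001  0.001]
 [ 0.001 -0.001 -1.   ]]
go (.558,-.200,.0525): [-2.23092273e-01 -1.68334153e-03  4.12764074e+00]
[[320.35451312 219.60603715]
 [335.71776345 219.60982884]
 [320.35334003 204.8687487 ]]
```

View pics/w4c.png

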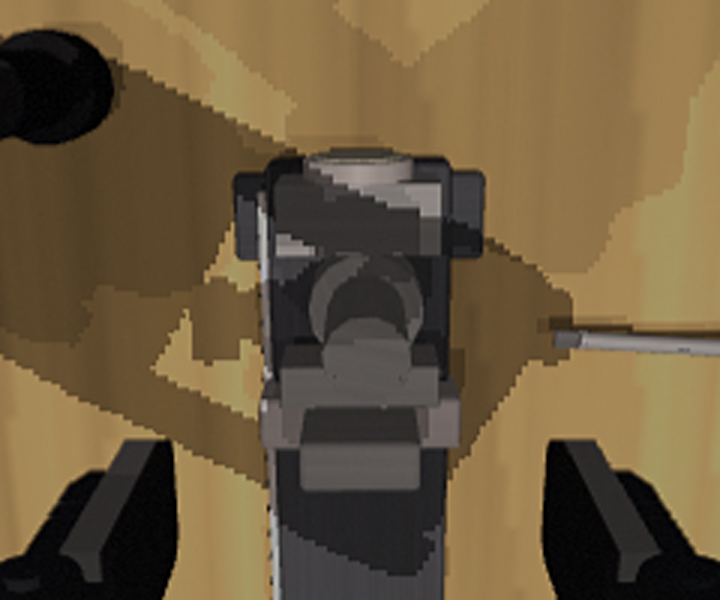

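The stub still stands between the jaws, with its journal top near full-image (322,216). That leaves one view, which I'll save for the drawer.

drive_tool([
  [[60, -0.22, 0.05, 1.3, 0], [60, -0.22, 0.05, 2.6, 0], [60, -0.22, 0.05, 3.6, 0], [60, -0.22, 0.05, 4.12, 0], [60, -0.22, 0.05, 4.12, 0], [10, -0.22, 0.05, 4.12, 0], [10, -0.22, 0.05, 4.12, 0], [10, -0.22, 0.05, 4.12, 0], [10, -0.22, 0.05, 4.12, 0], [10, -0.22, 0.05, 4.12, 0]],
], squeeze=60)

```text
t: 12.05
tcp_pos: [0.5603, -0.2029, 0.0541]
tool_rot: [0.708, 0.706, -0.0, 0.001]
force: [-3.4, -2.3, 7.0]
finger_gap: 0.254
gripper_force: 58.9
```

drive_tool([
  [[10, 0, 0, 0, 0], [10, 0, 0, 0, 0], [10, 0, 0, 0, 0], [10, 0, 0, -0.4, 0], [10, 0, 0, -1.2, 0], [10, 0, 0, -2.4, 0], [10, 0, 0, -3.6, 0], [10, 0, 0, -5, 0], [10, 0, 0, -5, 0]],
])

```text
t: 12.95
tcp_pos: [0.5636, -0.2033, 0.2093]
tool_rot: [0.708, 0.706, 0.002, 0.006]
force: [1.8, -0.8, -2.4]
finger_gap: 0.256
gripper_force: 59.6
```

```bash
python3 - <<'E'
from h import *
# refine cabinet/drawer pose from the clean initial top view: strong edges along predicted lines
m,f=model('top'); g=cv2.imread('pics/top0.png')
from scipy.optimize import least_squares
# pick corners refined: search subpixel lines with image gradient
gray=cv2.GaussianBlur(cv2.cvtColor(g,cv2.COLOR_BGR2GRAY),(3,3),0).astype(np.float32)
gx=cv2.Sobel(gray,cv2.CV_32F,1,0);gy=cv2.Sobel(gray,cv2.CV_32F,0,1);mag=np.hypot(gx,gy)
def score(P):  # mean gradient along projected segment
    P=np.array(P);t=np.linspace(0.05,.95,60)[:,None]
    uv=proj(m,f,P[0]*(1-t)+P[1]*t).astype(np.float32)
    return cv2.remap(mag,uv[:,0:1],uv[:,1:2],cv2.INTER_LINEAR).mean()
def W(x0,y0,a,p): c,s=np.cos(a),np.sin(a);return [x0+c*p[0]-s*p[1],y0+s*p[0]+c*p[1],p[2]]
def cost(v):
    x0,y0,a,o=v
    L=[((-.05,-.12,.267),(-.05,.12,.267)),((-.05,-.125,.267),(0,-.125,.267)),((-.05,.125,.267),(0,.125,.267)),
       ((-o-.012,-.105,.125),(-o-.012,.105,.125)),((-o,-.105,.125),(-o,.105,.125)),((-o-.012,-.109,.125),(-o-.012,-.109,.01))]
    return -sum(w*score([W(x0,y0,a,p) for p in l]) for l,w in zip(L,[1,.4,.4,1,1,.3]))
from scipy.optimize import differential_evolution as DE
r=DE(cost,[(.61,.65),(.29,.33),(.70,.78),(.17,.215)],seed=1,maxiter=150)
print(r.x,np.degrees(r.x[2]),r.fun)
x0,y0,a,o=r.x
for p in[(-o-.012,0,.07),(-.145,0,.032),(-.05,0,.242)]: print(p,np.round(W(x0,y0,a,p),4))
s=manip.sense();print(s['tcp_pos'],s['finger_gap'],s['gripper_force'],s['force'],s['q'])
E
```

```text
[0.63416766 0.31021974 0.72663972 0.20561296] 41.63338916095033 -911.718017578125
(np.float64(-0.2176129644387006), 0, 0.07) [0.4715 0.1656 0.07  ]
(-0.145, 0, 0.032) [0.5258 0.2139 0.032 ]
(-0.05, 0, 0.242) [0.5968 0.277  0.242 ]
[ 0.56363116 -0.20332379  0.20934703] 0.25623481665841935 59.56459164619446 [ 1.83339026 -0.76770445 -2.40865056] [-5.33133989e-01  5.12982663e-01  1.53243034e+00  1.33846781e-03
  1.08301120e+00 -5.30046413e-01]
```

drive_tool([
  [[10, 0.8, -0.1, 0, -0.5], [10, 2.0, -0.2, 0, -1], [10, 3.3, -0.3, 0, -1.5], [10, 4.6, -0.4, 0, -2], [10, 5.9, -0.5, 0, -2.5], [10, 7.2, -0.6, 0, -3], [10, 8.5, -0.8, 0, -3.6], [10, 9.8, -0.9, 0, -4.2], [10, 11.0, -1.1, 0, -4.8], [10, 12.0, -1.2, 0, -5.2]],
])

```text
t: 13.95
tcp_pos: [0.5232, 0.1604, 0.2018]
tool_rot: [0.41, 0.912, -0.0, -0.002]
force: [0.8, -0.1, -2.6]
finger_gap: 0.25
gripper_force: 59.3
```

drive_tool([
  [[10, 0, 0, 0, 0], [10, 0, 0, 0, 0], [10, 0, 0, 0, 0]],
])

```text
t: 14.25
tcp_pos: [0.5249, 0.1575, 0.2023]
tool_rot: [0.412, 0.911, -0.0, -0.001]
force: [-0.0, -0.4, -2.5]
finger_gap: 0.254
gripper_force: 59.4
```

```bash
python3 - <<'E'
from h import *
s=manip.sense();M=R.from_quat(s['tool_rot']).as_matrix()
print(s['tcp_pos'],np.degrees(np.arctan2(M[1,0],M[0,0])),s['finger_gap'],s['force'],s['q'])
print('above:',toolxyz([.5258,.2139,s['tcp_pos'][2]]),'down',(s['tcp_pos'][2]-.0635)/.03)
E
```

```text
[0.52493951 0.1574917  0.2022702 ] 131.33065596429333 0.2536277455235384 [-0.00529967 -0.39715934 -2.4636225 ] [ 8.76133855e-02  4.62266523e-01  1.65673151e+00 -1.78695722e-04
  1.02382856e+00 -6.33649939e-01]
above: [ 1.39297762e+00  1.26327981e+00 -5.23765354e-04] down 4.6256734535080115
```

drive_tool([
  [[10, 0.7, 0.63, 0, 0], [10, 1.39, 1.26, 0, 0], [10, 1.39, 1.26, 0, 0], [10, 1.39, 1.26, 1, 0], [10, 1.39, 1.26, 2, 0], [10, 1.39, 1.26, 3, 0], [10, 1.39, 1.26, 3.8, 0], [10, 1.39, 1.26, 4.2, 0], [10, 1.39, 1.26, 4.4, 0], [10, 1.39, 1.26, 4.4, 0]],
])

```text
t: 15.25
tcp_pos: [0.5264, 0.2136, 0.0705]
tool_rot: [0.412, 0.911, -0.0, -0.0]
force: [-0.1, 1.1, -2.6]
finger_gap: 0.251
gripper_force: 59.6
```

drive_tool([
  [[10, 0, 0, 0.06, 0], [10, 0, 0, 0.12, 0], [10, 0, 0, 0.17, 0], [10, 0, 0, 0.21, 0], [10, 0, 0, 0.21, 0], [10, 0, 0, 0.21, 0]],
])

```text
t: 15.85
tcp_pos: [0.5261, 0.2144, 0.0646]
tool_rot: [0.412, 0.911, 0.0, 0.0]
force: [0.3, -0.1, -2.7]
finger_gap: 0.256
gripper_force: 59.6
```

drive_tool([
  [[10, 0, 0, 0.04, 0], [10, 0, 0, 0.07, 0], [10, 0, 0, 0.09, 0], [10, 0, 0, 0.09, 0]],
])

```text
t: 16.25
tcp_pos: [0.5272, 0.215, 0.064]
tool_rot: [0.412, 0.911, 0.001, 0.001]
force: [-2.6, 1.0, 10.4]
finger_gap: 0.254
gripper_force: 61.2
```

drive_tool([
  [[30, 0, 0, -0.03, 0], [55, 0, 0, -0.03, 0], [55, 0, 0, -0.03, 0], [55, 0, 0, -0.03, 0], [55, 0, 0, -0.03, 0], [55, 0, 0, -0.6, 0], [55, 0, 0, -1.5, 0], [55, 0, 0, -3, 0], [55, 0, 0, -4.5, 0], [55, 0, 0, -4.5, 0]],
])

```text
t: 17.25
tcp_pos: [0.5304, 0.2153, 0.2029]
tool_rot: [0.412, 0.911, 0.004, 0.006]
force: [0.9, 0.1, 0.5]
finger_gap: 0.645
gripper_force: 0.0
```

```bash
python3 - <<'E'
from h import *
s=manip.sense();print(s['tcp_pos'],s['q'],s['force'],s['finger_gap'])
# arm geometry fit from logged vertical poses: r = a0 + L1 sin q2 + L2 sin(q2+q3+b), z likewise
D=[(.2716,-.5623,.2305,-1.2995,.5283,1.4336,1.1814),(.46800,-.06608,.24792,-.37709,.30021,1.78226,1.05947),(.56363,-.20332,.20935,-.53313,.51298,1.53243,1.08301),(.52494,.15749,.20227,.0876,.46227,1.65673,1.02383),
 (*s['tcp_pos'],s['q'][0],s['q'][1],s['q'][2],s['q'][4])]
from scipy.optimize import least_squares
for d in D: print('off',d[0]*np.cos(d[3])+d[1]*np.sin(d[3]),-d[0]*np.sin(d[3])+d[1]*np.cos(d[3]),d[2], 'sum',sum(d[4:]))
def res(v):
    L1,L2,a,zz,r0=v;o=[]
    for d in D:
        q2,q23=d[4],d[4]+d[5]; r=d[0]*np.cos(d[3])+d[1]*np.sin(d[3])
        o+=[r0+L1*np.sin(q2)+L2*np.sin(q23)+a*np.cos(q23)-r, zz+L1*np.cos(q2)+L2*np.cos(q23)-a*np.sin(q23)-d[2]]
    return o
r=least_squares(res,[.5,.5,0,0,0]);print(r.x,r.cost)
im=manip.snapshot('wrist');t=manip.snapshot('top');sc=manip.snapshot('scene')
for n,i in(('w5',im),('t5',t),('s5',sc)):cv2.imwrite(f'pics/{n}.png',i[...,::-1])
m,f=model('wrist');print('stub expected',proj(m,f,[[.527,.215,.1],[.527,.215,.054]]))
E
```

```text
[0.53040543 0.21526082 0.20294699] [ 1.90358559e-01  4.86656667e-01  1.60650182e+00  5.45253788e-05
  1.03486482e+00 -5.31895321e-01] [0.91031091 0.14488005 0.53658704] 0.6452884153134614
off 0.6145170166104392 0.11098056720077198 0.2305 sum 3.1433
off 0.45945010329471364 0.11088809215816163 0.24792 sum 3.14194
off 0.5887433435394325 0.11135113263011673 0.20935 sum 3.12842
off 0.5367056419584493 0.11096016217529958 0.20227 sum 3.14283
off 0.5615541414655841 0.11101390946135045 0.2029469944551775 sum 3.128023306012059
[ 0.60084314  0.38900494  0.09937801 -0.04821399 -0.00880759] 8.536439855910291e-06
stub expected [[321.27223567 204.89838703]
 [321.06895326 191.073111  ]]
```

drive_tool([
  [[0, 0, -0.7, -0.8, 0], [0, 0, -1.4, -2, 0], [0, 0, -2, -3.2, 0], [0, 0, -2, -4.6, 0], [0, 0, -2, -6, 0], [0, 0, -2, -6.6, 0], [0, 0, -2, -6.6, 0], [0, 0, -2, -6.6, 0]],
])

```text
t: 18.2
tcp_pos: [0.4802, 0.1745, 0.3924]
tool_rot: [0.412, 0.911, -0.001, -0.002]
force: [0.0, -0.1, -0.2]
finger_gap: 0.004
gripper_force: 0.0
```

drive_tool([
  [[0, 1.0, 0.9, 0, 0], [0, 2.0, 1.8, 0, 0], [0, 3.0, 2.7, 0, 0], [0, 4.0, 3.6, 0, 0], [0, 5.0, 4.5, 0, 0], [0, 6.0, 5.4, 0, 0], [0, 7.0, 6.3, 0, 0], [0, 8.0, 7.2, 0, 0], [0, 9.0, 8.1, 0, 0], [0, 10.0, 9.0, 0, 0]],
])

```text
t: 19.2
tcp_pos: [0.4846, 0.5793, 0.3899]
tool_rot: [0.412, 0.911, -0.003, -0.001]
force: [0.6, 0.6, 0.2]
finger_gap: 0.001
gripper_force: 0.0
```

```bash
python3 - <<'E'
from h import *
s=manip.sense();print(s['tcp_pos'],s['q'],s['force'],s['finger_gap'])
E
```

```text
[0.48456619 0.57925766 0.38989375] [ 7.26707818e-01  6.29375915e-01  8.12886831e-01 -1.17677294e-04
  1.70674594e+00  4.57654437e-03] [0.61228868 0.61674429 0.23392695] 0.0010288618485376434
```

drive_tool([
  [[0, 0, 1.2, 0, 0], [0, 0, 2.4, 0, 0], [0, 0, 3.6, 0, 0], [0, 0, 4.8, 0, 0], [0, 0, 6, 0, 0], [0, 0, 6, 0, 0], [0, 0, 6, 0, 0]],
])

```text
t: 19.9
tcp_pos: [0.5949, 0.6683, 0.3736]
tool_rot: [0.412, 0.911, 0.012, 0.003]
force: [-0.6, -0.2, 0.6]
finger_gap: 0.002
gripper_force: 0.0
```

```bash
python3 - <<'E'
from h import *
s=manip.sense();print(s['tcp_pos'],s['q'],s['force']);print(R.from_quat(s['tool_rot']).as_matrix().round(3))
E
```

```text
[0.5949262  0.66833071 0.37359286] [ 0.71777697  0.94229632  0.22144622  0.00415408  1.95357061 -0.00248064] [-0.60753781 -0.15128635  0.5685904 ]
[[-0.661  0.75   0.016]
 [ 0.751  0.661  0.019]
 [ 0.004  0.024 -1.   ]]
```

drive_tool([
  [[0, 0, 4, -2, 0], [0, 0, 4, -2, 0], [0, 0, 4, -2, 0], [0, 0, 4, -2, 0], [0, 0, 4, -2, 0]],
])

```text
t: 20.4
tcp_pos: [0.6084, 0.6649, 0.389]
tool_rot: [0.412, 0.911, 0.032, 0.01]
force: [-0.2, 0.4, -0.1]
finger_gap: 0.003
gripper_force: 0.0
```

```bash
python3 - <<'E'
from h import *
s=manip.sense();print(s['tcp_pos'],s['q'],s['force']);print(R.from_quat(s['tool_rot']).as_matrix().round(3))
E
```

```text
[0.6083502  0.66491078 0.38895597] [ 0.70337744  0.92667138  0.21882317  0.00943891  1.92873662 -0.01485484] [-0.17025605  0.38084498 -0.13894553]
[[-0.661  0.749  0.046]
 [ 0.75   0.659  0.05 ]
 [ 0.008  0.067 -0.998]]
```

drive_tool([
  [[0, 0, -1.3, 0, 0], [0, 0, -2.6, 0, 0], [0, 0, -4, 0, 0], [0, 0, -4, 0, 0], [0, 0, -4, 0, 0]],
])

```text
t: 20.9
tcp_pos: [0.5174, 0.5856, 0.3807]
tool_rot: [0.411, 0.911, 0.032, 0.01]
force: [0.3, 1.0, 1.0]
finger_gap: 0.001
gripper_force: 0.0
```

```bash
python3 - <<'E'
from h import *
s=manip.sense();print(s['tcp_pos'],s['q'],s['force']);print(R.from_quat(s['tool_rot']).as_matrix().round(3))
E
```

```text
[0.5173898  0.58557928 0.3806834 ] [ 0.70114407  0.64038406  0.81684889  0.00904183  1.61806469 -0.02053634] [0.3208156  1.03852524 1.01002471]
[[-0.661  0.749  0.045]
 [ 0.75   0.66   0.05 ]
 [ 0.008  0.066 -0.998]]
```

Tilt gained by reaching out of range persists in the commanded pose, so I can accumulate the lean that way.

drive_tool([
  [[0, 0, 1.5, -0.3, 0], [0, 0, 3, -0.6, 0], [0, 0, 4.5, -1, 0], [0, 0, 8, -2, 0], [0, 0, 10, -3, 0], [0, 0, 10, -3, 0], [0, 0, 10, -3, 0]],
])

```text
t: 21.6
tcp_pos: [0.6192, 0.6582, 0.4092]
tool_rot: [0.411, 0.91, 0.051, 0.017]
force: [0.9, -0.0, 0.0]
finger_gap: 0.002
gripper_force: 0.0
```

drive_tool([
  [[0, 0, 10, -3, 0], [0, 0, 10, -3, 0], [0, 0, 10, -3, 0], [0, 0, 10, -3, 0]],
])

```text
t: 22.0
tcp_pos: [0.638, 0.6592, 0.4036]
tool_rot: [0.411, 0.909, 0.067, 0.023]
force: [0.8, 0.5, -0.5]
finger_gap: -0.001
gripper_force: 0.0
```

```bash
cat > st.py <<'E'
from h import *
s=manip.sense();M=R.from_quat(s['tool_rot']).as_matrix();z=M[:,2]
print(s['t'],s['tcp_pos'].round(4),s['q'].round(4),s['force'].round(1));print('tilt',np.degrees(np.arccos(-z[2])).round(1),'az',np.degrees(np.arctan2(z[1],z[0])).round(1),'x',M[:,0].round(3),'y',M[:,1].round(3),'z',z.round(3))
E
python3 st.py
```

```text
22.0 [0.638  0.6592 0.4036] [ 0.6737  0.9129  0.218   0.0216  1.87   -0.0404] [ 0.8  0.5 -0.5]
tilt 8.1 az 47.0 x [-0.662  0.75   0.014] y [0.744 0.654 0.141] z [ 0.097  0.104 -0.99 ]
```

drive_tool([
  [[0, 1, 10, 1, 0], [0, 1, 10, 1, 0], [0, 1, 10, 1, 0]],
])

```text
t: 22.3
tcp_pos: [0.6568, 0.6826, 0.3617]
tool_rot: [0.41, 0.908, 0.084, 0.028]
force: [-0.1, -0.5, 0.0]
finger_gap: 0.004
gripper_force: 0.0
```

drive_tool([
  [[0, 1, 10, 1, 0], [0, 1, 10, 1, 0], [0, 1, 10, 1, 0]],
])

```text
t: 22.6
tcp_pos: [0.6721, 0.7017, 0.3299]
tool_rot: [0.409, 0.906, 0.101, 0.035]
force: [-0.3, -0.0, -0.2]
finger_gap: -0.004
gripper_force: 0.0
```

drive_tool([
  [[0, 1, 10, 1, 0], [0, 1, 10, 1, 0], [0, 1, 10, 1, 0]],
])

```text
t: 22.9
tcp_pos: [0.6851, 0.7177, 0.3068]
tool_rot: [0.409, 0.904, 0.119, 0.041]
force: [-1.1, 0.6, -0.4]
finger_gap: 0.001
gripper_force: 0.0
```

```bash
python3 st.py
```

```text
22.9 [0.6851 0.7177 0.3068] [ 0.6869  1.0287  0.218   0.032   1.6443 -0.0286] [-1.1  0.6 -0.4]
tilt 14.5 az 46.7 x [-0.663  0.748  0.023] y [0.729 0.638 0.249] z [ 0.171  0.182 -0.968]
```

drive_tool([
  [[0, 0.5, 8, -5, 0], [0, 0.5, 8, -5, 0]],
])

```text
t: 23.1
tcp_pos: [0.6834, 0.7129, 0.3504]
tool_rot: [0.408, 0.902, 0.136, 0.047]
force: [0.7, -0.0, 1.2]
finger_gap: 0.0
gripper_force: 0.0
```

drive_tool([
  [[0, 0.5, 8, -5, 0], [0, 0.5, 8, -5, 0]],
])

```text
t: 23.3
tcp_pos: [0.6803, 0.7071, 0.3947]
tool_rot: [0.406, 0.899, 0.154, 0.054]
force: [-0.7, -0.7, 0.6]
finger_gap: -0.001
gripper_force: 0.0
```

drive_tool([
  [[0, 0.5, 8, -4, 0], [0, 0.5, 8, -4, 0]],
])

```text
t: 23.5
tcp_pos: [0.6793, 0.7037, 0.4255]
tool_rot: [0.405, 0.896, 0.171, 0.059]
force: [-0.0, -0.2, -0.1]
finger_gap: 0.002
gripper_force: 0.0
```

```bash
python3 st.py
```

```text
23.5 [0.6793 0.7037 0.4255] [ 0.6746  0.9065  0.218   0.0484  1.6569 -0.0342] [-0.  -0.2 -0.1]
tilt 20.8 az 46.4 x [-0.665  0.746  0.032] y [0.706 0.614 0.354] z [ 0.245  0.257 -0.935]
```

drive_tool([
  [[0, -2, 8, -3, 0], [0, -2, 8, -3, 0]],
])

```text
t: 23.7
tcp_pos: [0.6988, 0.6842, 0.4475]
tool_rot: [0.404, 0.893, 0.186, 0.066]
force: [-0.1, -1.1, -0.2]
finger_gap: 0.004
gripper_force: 0.0
```

drive_tool([
  [[0, -2, 8, -3, 0], [0, -2, 8, -3, 0]],
])

```text
t: 23.9
tcp_pos: [0.7158, 0.6646, 0.4714]
tool_rot: [0.403, 0.89, 0.201, 0.072]
force: [-0.0, -0.5, -0.2]
finger_gap: -0.004
gripper_force: 0.0
```

drive_tool([
  [[0, -2, 8, -3, 0], [0, -2, 8, -3, 0]],
])

```text
t: 24.1
tcp_pos: [0.7288, 0.6465, 0.4974]
tool_rot: [0.402, 0.886, 0.218, 0.079]
force: [0.8, -0.1, 0.3]
finger_gap: -0.004
gripper_force: 0.0
```

```bash
python3 st.py
```

```text
24.1 [0.7288 0.6465 0.4974] [ 0.5821  0.8367  0.2179  0.0958  1.6282 -0.1095] [ 0.8 -0.1  0.3]
tilt 26.8 az 45.6 x [-0.665  0.746  0.034] y [0.677 0.583 0.45 ] z [ 0.316  0.322 -0.893]
```

drive_tool([
  [[0, -1, 8, 0, 0], [0, -1, 8, 0, 0]],
])

```text
t: 24.3
tcp_pos: [0.7449, 0.6468, 0.4983]
tool_rot: [0.4, 0.882, 0.234, 0.087]
force: [-0.3, -0.3, -1.0]
finger_gap: -0.005
gripper_force: 0.0
```

drive_tool([
  [[0, -1, 8, 0, 0], [0, -1, 8, 0, 0]],
])

```text
t: 24.5
tcp_pos: [0.7593, 0.6467, 0.5002]
tool_rot: [0.398, 0.878, 0.25, 0.094]
force: [0.5, 0.5, -0.1]
finger_gap: -0.0
gripper_force: 0.0
```

drive_tool([
  [[0, -1, 8, 0, 0], [0, -1, 8, 0, 0]],
])

```text
t: 24.7
tcp_pos: [0.772, 0.6452, 0.5069]
tool_rot: [0.396, 0.873, 0.266, 0.102]
force: [-1.0, 0.2, -0.4]
finger_gap: 0.0
gripper_force: 0.0
```

drive_tool([
  [[0, -1, 8, 0, 0], [0, -1, 8, 0, 0]],
])

```text
t: 24.9
tcp_pos: [0.7834, 0.643, 0.5171]
tool_rot: [0.395, 0.867, 0.283, 0.11]
force: [0.3, -0.6, -0.4]
finger_gap: -0.003
gripper_force: 0.0
```

drive_tool([
  [[0, -1, 8, 0, 0], [0, -1, 8, 0, 0]],
])

```text
t: 25.1
tcp_pos: [0.7931, 0.6401, 0.5295]
tool_rot: [0.393, 0.862, 0.299, 0.118]
force: [-0.7, 0.7, -0.4]
finger_gap: 0.0
gripper_force: 0.0
```

```bash
python3 st.py
```

```text
25.1 [0.7931 0.6401 0.5295] [ 0.5277  0.8334  0.218   0.1452  1.4507 -0.1576] [-0.7  0.7 -0.4]
tilt 37.5 az 43.9 x [-0.664  0.747  0.031] y [0.606 0.513 0.608] z [ 0.439  0.422 -0.793]
```

drive_tool([
  [[0, -0.5, -1.3, -0.76, 0], [0, -1, -2.6, -1.5, 0], [0, -1.5, -3.9, -2.3, 0], [0, -2, -5.2, -3, 0], [0, -2.5, -6.5, -3.8, 0], [0, -3, -7.8, -4.6, 0], [0, -3.5, -9.1, -5.3, 0], [0, -4, -10.4, -6.1, 0], [0, -4.5, -11.7, -6.9, 0], [0, -5, -12.9, -7.6, 0]],
])

```text
t: 26.1
tcp_pos: [0.5561, 0.2318, 0.4714]
tool_rot: [0.392, 0.862, 0.298, 0.119]
force: [-0.2, -0.0, 0.4]
finger_gap: -0.002
gripper_force: 0.0
```

```bash
cat >> st.py <<'E'
import sys
if len(sys.argv)>1:
    print('units',toolxyz(eval(sys.argv[1])).round(2))
E
python3 st.py [.481,.094,.45]
```

```text
26.1 [0.5561 0.2318 0.4714] [-0.0095  0.0797  1.5933  0.5182  1.0312 -0.8971] [-0.2 -0.   0.4]
tilt 37.5 az 43.8 x [-0.664  0.747  0.029] y [0.605 0.514 0.608] z [ 0.439  0.421 -0.794]
units [-1.79 -4.31 -2.47]
```

drive_tool([
  [[0, -0.45, -1.1, -0.6, 0], [0, -0.9, -2.2, -1.2, 0], [0, -1.35, -3.3, -1.9, 0], [0, -1.79, -4.31, -2.47, 0], [0, -1.79, -4.31, -2.47, 0]],
])

```text
t: 26.6
tcp_pos: [0.4815, 0.0918, 0.4493]
tool_rot: [0.395, 0.861, 0.297, 0.119]
force: [0.9, -0.4, 1.4]
finger_gap: 0.003
gripper_force: 0.0
```

```bash
python3 st.py [.481,.094,.28]
```

```text
26.6 [0.4815 0.0918 0.4493] [-0.4108 -0.0574  1.7906  0.6416  1.1995 -1.2962] [ 0.9 -0.4  1.4]
tilt 37.3 az 43.4 x [-0.659  0.752  0.029] y [0.61  0.511 0.605] z [ 0.44   0.416 -0.795]
units [-0.1  -3.39  4.51]
```

drive_tool([
  [[0, 0, -0.7, 0.9, 0], [0, 0, -1.4, 1.8, 0], [0, 0, -2.1, 2.7, 0], [0, -0.1, -2.8, 3.6, 0], [0, -0.1, -3.39, 4.5, 0], [0, -0.1, -3.39, 4.5, 0]],
])

```text
t: 27.2
tcp_pos: [0.4799, 0.0989, 0.2774]
tool_rot: [0.394, 0.862, 0.298, 0.114]
force: [0.2, 0.8, 0.4]
finger_gap: 0.001
gripper_force: 0.0
```

```bash
python3 st.py [.481,.094,.07]
```

```text
27.2 [0.4799 0.0989 0.2774] [-0.3955  0.1837  2.0822  0.8786  0.8085 -1.7165] [0.2 0.8 0.4]
tilt 37.2 az 44.5 x [-0.664  0.747  0.038] y [0.611 0.513 0.603] z [ 0.431  0.423 -0.797]
units [-0.41 -4.23  5.45]
```

drive_tool([
  [[0, -0.1, -0.6, 0.8, 0], [0, -0.2, -1.2, 1.5, 0], [0, -0.2, -1.7, 2.2, 0], [0, -0.2, -2.1, 2.7, 0], [0, -0.2, -2.1, 2.7, 0]],
])

```text
t: 27.7
tcp_pos: [0.4837, 0.0951, 0.1772]
tool_rot: [0.393, 0.862, 0.298, 0.117]
force: [-0.1, -0.4, 0.6]
finger_gap: 0.002
gripper_force: 0.0
```

```bash
python3 st.py [.481,.094,.07]
```

```text
27.7 [0.4837 0.0951 0.1772] [-0.4025  0.4256  2.198   1.2466  0.631  -2.2048] [-0.1 -0.4  0.6]
tilt 37.4 az 44.0 x [-0.663  0.747  0.032] y [0.608 0.513 0.606] z [ 0.437  0.422 -0.795]
units [-0.08 -2.24  2.79]
```

drive_tool([
  [[0, 0, 0, 0, 1], [0, 0, 0, 0, 2], [0, 0, 0, 0, 3], [0, 0, 0, 0, 4], [0, 0, 0, 0, 5], [0, 0, 0, 0, 6], [0, 0, 0, 0, 7], [0, 0, 0, 0, 8], [0, 0, 0, 0, 9], [0, 0, 0, 0, 10]],
])

```text
t: 28.7
tcp_pos: [0.4848, 0.0948, 0.18]
tool_rot: [0.855, 0.406, 0.306, -0.101]
force: [0.1, 0.1, 0.4]
finger_gap: -0.005
gripper_force: 0.0
```

drive_tool([
  [[0, 0, 0, 0, 1], [0, 0, 0, 0, 2], [0, 0, 0, 0, 3], [0, 0, 0, 0, 4], [0, 0, 0, 0, 5], [0, 0, 0, 0, 6], [0, 0, 0, 0, 7], [0, 0, 0, 0, 8], [0, 0, 0, 0, 9], [0, 0, 0, 0, 10]],
])

```text
t: 29.7
tcp_pos: [0.4848, 0.0948, 0.18]
tool_rot: [0.916, -0.239, 0.169, -0.274]
force: [0.7, 0.0, -0.4]
finger_gap: 0.001
gripper_force: 0.0
```

drive_tool([
  [[0, 0, 0, 0, 1], [0, 0, 0, 0, 2], [0, 0, 0, 0, 2.5], [0, 0, 0, 0, 2.5]],
])

```text
t: 30.1
tcp_pos: [0.4845, 0.0948, 0.1797]
tool_rot: [0.862, -0.392, 0.12, -0.298]
force: [0.4, -0.8, -0.7]
finger_gap: -0.005
gripper_force: 0.0
```

```bash
python3 st.py [.485,.096,.085]; python3 - <<'E'
from h import *
im=[manip.snapshot(n)[...,::-1] for n in('top','scene')]
w=cv2.imread('pics/w5.png')
a=cv2.resize(im[0][120:280,100:340],(480,320)); b=cv2.resize(im[1][80:240,290:470],(320,284)); c=cv2.resize(w,(480,280))
o=np.zeros((600,800,3),np.uint8);o[:320,:480]=a;o[:284,480:]=b;o[320:600,:480]=c
cv2.imwrite('pics/m6.png',o)
E
```

```text
30.1 [0.4845 0.0948 0.1797] [-0.4025  0.4197  2.1969  1.2451  0.6317  0.9377] [ 0.4 -0.8 -0.7]
tilt 37.5 az 43.6 x [ 0.664 -0.747 -0.027] y [-0.604 -0.515 -0.609] z [ 0.441  0.42  -0.793]
units [0.06 1.89 2.53]
```

View pics/m6.png

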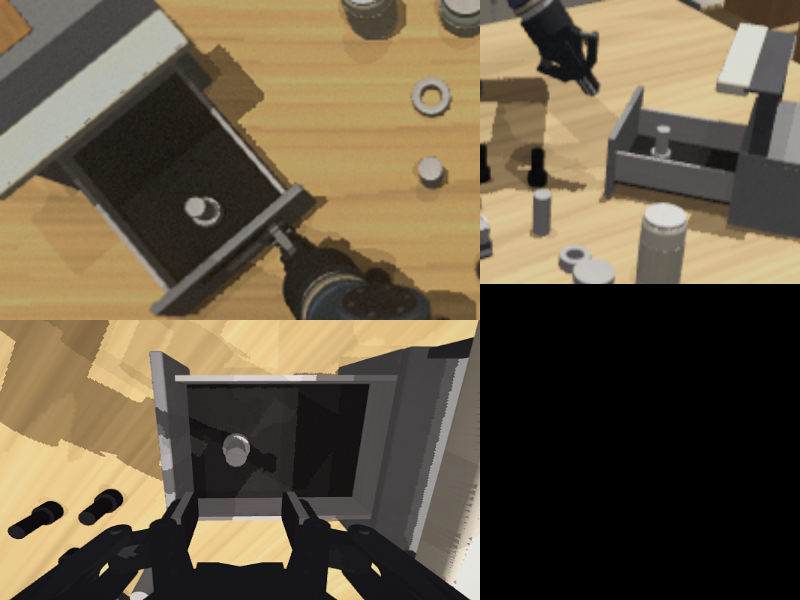

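The composite shows the stub standing in the open drawer (top-view crop (200,208), scene crop (662,140)). The leaned gripper is in front of the drawer front, clear of it. Descending to push height.

drive_tool([
  [[0, 0, 0.5, 0.7, 0], [0, 0, 1.0, 1.35, 0], [0, 0.06, 1.5, 2.0, 0], [0, 0.06, 1.89, 2.53, 0], [0, 0.06, 1.89, 2.53, 0]],
])

```text
t: 30.7
tcp_pos: [0.4828, 0.0964, 0.0811]
tool_rot: [0.862, -0.393, 0.116, -0.298]
force: [0.4, -0.9, 0.4]
finger_gap: -0.002
gripper_force: 0.0
```

```bash
python3 st.py; python3 - <<'E'
from h import *
s=manip.sense();M=R.from_quat(s['tool_rot']).as_matrix()
c=np.array([.7474,.6644,0]);print('unit per 10mm along c',M.T@c*.01/.03,'cab x',c@(s['tcp_pos']-[.6342,.3102,0]),'cab y',np.array([-.6644,.7474,0])@(s['tcp_pos']-[.6342,.3102,0]))
E
```

```text
30.7 [0.4828 0.0964 0.0811] [-0.3993  0.7029  2.2609  1.735   0.6009  0.3472] [ 0.4 -0.9  0.4]
tilt 37.3 az 44.1 x [ 0.663 -0.747 -0.033] y [-0.609 -0.513 -0.605] z [ 0.435  0.422 -0.795]
unit per 10mm along c [-2.41092929e-04 -2.65308807e-01  2.01807039e-01] cab x -0.25524198222077643 cab y -0.05923747956108656
```

drive_tool([
  [[0, 0, -0.21, 0.16, 0], [0, 0, -0.42, 0.32, 0], [0, 0, -0.58, 0.44, 0], [0, 0, -0.69, 0.53, 0], [0, 0, -0.8, 0.61, 0], [0, 0, -0.9, 0.69, 0], [0, 0, -1.01, 0.77, 0], [0, 0, -1.11, 0.85, 0], [0, 0, -1.22, 0.93, 0], [0, 0, -1.33, 1.01, 0]],
])

```text
t: 31.7
tcp_pos: [0.5201, 0.1298, 0.0826]
tool_rot: [0.862, -0.393, 0.118, -0.298]
force: [-0.5, -1.3, 0.8]
finger_gap: -0.002
gripper_force: 0.8
```

```bash
cat >> st.py <<'E'
c=np.array([.7474,.6644,0]);print('u/10mm',(M.T@c/3).round(3),'up10',(M.T@[0,0,1]/3).round(3),'cab x',c@(s['tcp_pos']-[.6342,.3102,0]),'cab y',np.array([-.6644,.7474,0])@(s['tcp_pos']-[.6342,.3102,0]),'push',c@s['force'])
E
python3 st.py
```

```text
31.7 [0.5201 0.1298 0.0826] [-0.2754  0.6931  2.168   1.7103  0.5573  0.5208] [-0.5 -1.3  0.8]
tilt 37.3 az 44.0 x [ 0.664 -0.747 -0.031] y [-0.608 -0.514 -0.606] z [ 0.437  0.421 -0.795]
u/10mm [-0.    -0.265  0.202] up10 [-0.01  -0.202 -0.265] cab x -0.20511669555299789 cab y -0.05897558412501398 push -1.1944004810061895
```

drive_tool([
  [[0, 0, -0.13, 0.1, 0], [0, 0, -0.29, 0.22, 0], [0, 0, -0.48, 0.36, 0], [0, 0, -0.69, 0.53, 0], [0, 0, -0.9, 0.69, 0], [0, 0, -1.11, 0.85, 0], [0, 0, -1.33, 1.01, 0], [0, 0, -1.54, 1.17, 0], [0, 0, -1.75, 1.33, 0], [0, 0, -1.96, 1.49, 0]],
])

```text
t: 32.7
tcp_pos: [0.5757, 0.1792, 0.0827]
tool_rot: [0.862, -0.393, 0.118, -0.298]
force: [-1.9, -1.2, -1.2]
finger_gap: -0.0
gripper_force: 0.9
```

```bash
python3 st.py
```

```text
32.7 [0.5757 0.1792 0.0827] [-0.1284  0.7029  2.0191  1.618   0.4937  0.7868] [-1.9 -1.2 -1.2]
tilt 37.3 az 43.9 x [ 0.664 -0.747 -0.031] y [-0.607 -0.514 -0.606] z [ 0.437  0.421 -0.795]
u/10mm [-0.    -0.265  0.202] up10 [-0.01  -0.202 -0.265] cab x -0.13077990283315025 cab y -0.05902491077393927 push -2.223430776373033
```

drive_tool([
  [[0, 0, -0.16, 0.12, 0], [0, 0, -0.37, 0.28, 0], [0, 0, -0.58, 0.44, 0], [0, 0, -0.8, 0.61, 0], [0, 0, -1.01, 0.77, 0], [0, 0, -1.22, 0.93, 0], [0, 0, -1.43, 1.09, 0], [0, 0, -1.59, 1.21, 0], [0, 0, -1.72, 1.31, 0], [0, 0, -1.8, 1.37, 0]],
])

```text
t: 33.7
tcp_pos: [0.6263, 0.2242, 0.083]
tool_rot: [0.862, -0.393, 0.118, -0.298]
force: [-1.2, -2.3, 0.1]
finger_gap: 0.004
gripper_force: 0.9
```

```bash
python3 st.py
```

```text
33.7 [0.6263 0.2242 0.083 ] [-0.0238  0.7271  1.875   1.4738  0.4485  1.0525] [-1.2 -2.3  0.1]
tilt 37.4 az 44.0 x [ 0.664 -0.747 -0.031] y [-0.607 -0.514 -0.606] z [ 0.437  0.421 -0.795]
u/10mm [-0.    -0.265  0.202] up10 [-0.01  -0.202 -0.265] cab x -0.06301606489291703 cab y -0.059040386313746515 push -2.3723124399259254
```

drive_tool([
  [[0, 0, -0.08, 0.06, 0], [0, 0, -0.16, 0.12, 0], [0, 0, -0.24, 0.18, 0], [0, 0, -0.32, 0.24, 0], [0, 0, -0.4, 0.3, 0], [0, 0, -0.48, 0.36, 0], [0, 0, -0.56, 0.42, 0], [0, 0, -0.64, 0.48, 0], [0, 0, -0.72, 0.54, 0], [0, 0, -0.8, 0.61, 0]],
])

```text
t: 34.7
tcp_pos: [0.6488, 0.2441, 0.083]
tool_rot: [0.862, -0.393, 0.118, -0.298]
force: [-2.1, -0.5, 0.3]
finger_gap: -0.0
gripper_force: 0.8
```

drive_tool([
  [[0, 0, -0.05, 0.04, 0], [0, 0, -0.11, 0.08, 0], [0, 0, -0.16, 0.12, 0]],
])

```text
t: 35.0
tcp_pos: [0.6525, 0.2474, 0.0829]
tool_rot: [0.862, -0.393, 0.118, -0.297]
force: [-4.7, -4.0, 3.8]
finger_gap: 0.004
gripper_force: 3.5
```

```bash
python3 st.py
```

```text
35.0 [0.6525 0.2474 0.0829] [0.0224 0.7444 1.7967 1.3742 0.4316 1.2055] [-4.7 -4.   3.8]
tilt 37.3 az 43.9 x [ 0.663 -0.748 -0.031] y [-0.608 -0.514 -0.605] z [ 0.436  0.42  -0.796]
u/10mm [-0.    -0.265  0.202] up10 [-0.01  -0.202 -0.265] cab x -0.02809906764113474 cab y -0.05908381621855683 push -6.212783781113597
```

drive_tool([
  [[0, 0, -0.07, 0.05, 0], [0, 0, -0.14, 0.1, 0], [0, 0, -0.2, 0.15, 0], [0, 0, -0.26, 0.2, 0], [0, 0, -0.32, 0.24, 0]],
])

```text
t: 35.5
tcp_pos: [0.6604, 0.2539, 0.0831]
tool_rot: [0.862, -0.393, 0.118, -0.296]
force: [-18.1, -17.3, 17.3]
finger_gap: 0.003
gripper_force: 12.6
```

```bash
python3 st.py
```

```text
35.5 [0.6604 0.2539 0.0831] [0.0356 0.7494 1.7724 1.3366 0.4261 1.2583] [-18.1 -17.3  17.3]
tilt 37.2 az 43.8 x [ 0.663 -0.748 -0.03 ] y [-0.609 -0.515 -0.603] z [ 0.436  0.418 -0.797]
u/10mm [-0.001 -0.266  0.201] up10 [-0.01  -0.201 -0.266] cab x -0.017824325277706922 cab y -0.059439564309604405 push -24.992839044068813
```

That is 25 N against the stop, so the drawer is home. Backing straight out.

drive_tool([
  [[0, 0, 0, 0, 0], [0, 0, 0.1, -0.08, 0], [0, 0, 0.3, -0.23, 0], [0, 0, 0.7, -0.53, 0], [0, 0, 1.2, -0.91, 0], [0, 0, 1.8, -1.37, 0], [0, 0, 2.4, -1.8, 0], [0, 0, 3.0, -2.25, 0], [0, 0, 3.3, -2.5, 0], [0, 0, 3.3, -2.5, 0]],
])

```text
t: 36.5
tcp_pos: [0.5689, 0.1726, 0.0826]
tool_rot: [0.862, -0.394, 0.118, -0.298]
force: [0.2, -0.7, -0.6]
finger_gap: -0.0
gripper_force: 0.0
```

```bash
python3 st.py; python3 - <<'E'
from h import *
# drawer opening from images: gradient along the front's top edges vs opening
x0,y0,a=.63417,.31022,.72664
def W(p): c,s=np.cos(a),np.sin(a);p=np.array(p);return np.stack([x0+c*p[:,0]-s*p[:,1],y0+s*p[:,0]+c*p[:,1],p[:,2]],1)
for n in('top','scene'):
    m,f=model(n);im=cv2.imread('pics/%s0.png'%n);new=manip.snapshot(n)[...,::-1].astype(float)
    cv2.imwrite('pics/%s_end.png'%n,new)
    g=cv2.GaussianBlur(cv2.cvtColor(new.astype(np.uint8),cv2.COLOR_BGR2GRAY),(3,3),0).astype(np.float32)
    mag=np.hypot(cv2.Sobel(g,cv2.CV_32F,1,0),cv2.Sobel(g,cv2.CV_32F,0,1)); out=[]
    for o in np.arange(-.01,.05,.003):
        y=np.linspace(-.1,.1,60);uv=proj(m,f,W(np.c_[np.full(60,-o-.012),y,np.full(60,.008 if n=='top' else .125)])).astype(np.float32)
        out.append((round(float(o),3),int(cv2.remap(mag,uv[:,:1],uv[:,1:],cv2.INTER_LINEAR).mean())))
    print(n,out)
    d=np.abs(new-im).max(2)>40  # what changed around the untouched things
    for k,P in dict(roller=(.5755,-.0595,.04),collar=(.655,-.06,.01),b1=(.44,.007,.04),b2=(.457,-.133,.04),b3=(.38,-.076,.04)).items():
        u,v=proj(m,f,np.array(P)).astype(int);print(k,d[v-9:v+10,u-9:u+10].mean().round(2),end=' ')
    print()
E
```

```text
36.5 [0.5689 0.1726 0.0826] [-0.1455  0.7008  2.0382  1.6337  0.5009  0.7533] [ 0.2 -0.7 -0.6]
tilt 37.3 az 43.9 x [ 0.662 -0.749 -0.032] y [-0.609 -0.513 -0.606] z [ 0.437  0.42  -0.795]
u/10mm [-0.001 -0.265  0.202] up10 [-0.011 -0.202 -0.265] cab x -0.14026305552609403 cab y -0.059470844778466404 push -0.3198936327812715
top [(-0.01, 19), (-0.007, 12), (-0.004, 42), (-0.001, 96), (0.002, 79), (0.005, 26), (0.008, 11), (0.011, 11), (0.014, 11), (0.017, 12), (0.02, 11), (0.023, 11), (0.026, 10), (0.029, 9), (0.032, 10), (0.035, 12), (0.038, 12), (0.041, 11), (0.044, 12), (0.047, 22)]
roller 0.0 collar 0.0 b1 0.5 b2 0.01 b3 0.26 
scene [(-0.01, 18), (-0.007, 16), (-0.004, 53), (-0.001, 205), (0.002, 368), (0.005, 308), (0.008, 118), (0.011, 23), (0.014, 11), (0.017, 11), (0.02, 11), (0.023, 11), (0.026, 10), (0.029, 10), (0.032, 10), (0.035, 9), (0.038, 10), (0.041, 10), (0.044, 10), (0.047, 11)]
roller 0.13 collar 0.0 b1 0.53 b2 0.03 b3 0.21 [ WARN:0@1.182] global loadsave.cpp:1063 imwrite_ Unsupported depth image for selected encoder is fallbacked to CV_8U.
```

```bash
python3 -c "
from station import manip
print(manip.sense()['force']); print(manip.sign_off())"
```

```text
[-0.0705854   0.06107625  0.6554296 ]
the job is handed in; nothing more can be done
None
```

I clamped the stub between both caliper jaws (about 29 N for over 1 s), then stood it in the drawer and pushed the drawer home past its detent at 36.5 s; afterwards I confirmed only that the drawer was shut, since the stub inside couldn't be seen, and joint 3 ran at its lower limit (0.218 rad read against the stated 0.22) while I leaned the tool.

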